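# Pack a set of rock specimens into its carrier

### The arm

A 7-joint arm with a two-finger parallel gripper is mounted at the origin on the work surface. World frame = base frame: x ahead of the robot, y to its left, z up, the work surface at z = 0. Lengths are in mm, angles in rad, forces in N, time in s.
With the tool pointing down it reaches from about 425 to 925 mm from the base axis. Payload 6.8 kg.
Tool frame: the origin (TCP) lies between the finger pads; the fingertips stand 22 mm ahead of it and the grasp point (between the pads) lies 3 mm ahead of it; z points along the fingers, y is the direction in which the jaws open and shut (so a half turn about z gives the same grasp; the last joint's range is limited). The gripper opens to 88 mm and grips with 3 to 60 N. Pads are 20 mm wide; open, the fingers measure 115 mm over their backs; the gripper's body (75 mm by 178 mm) begins 61 mm behind the grasp point.
Start: joints at [-1.318, 0.477, 0.022, 1.555, -0.011, 1.109, -0.083], TCP at [238.288, 631.558, 244.664] pointing down, gripper open.
Joint ranges: [-2.96, 2.96], [-0.34, 2.1], [-1.41, 1.46], [0.24, 2.44], [-1.37, 4.51], [0.17, 1.92], [-2.96, 2.96]. Speed limits (rad/s): [2.39, 2.39, 3.14, 3.14, 3.14, 3.14, 3.14].

### API

Orientations are given as [roll, pitch, yaw] about the fixed x, y, z axes, in that order (R = Rz(yaw) Ry(pitch) Rx(roll)).
In Python, from bench import bot gives the robot as it stands.
- The arm moves only by the tool send_rows, never from a script. Its argument "moves" is a list of rows, each a list of 3 entries, a list of its own where there are three numbers: the shift along the tool's x, y, z in cm, then the turn, a rotation vector about the tool's x, y, z in degrees, then the opening, from 0 (shut) to 1 (fully open). In form: [[[dx, dy, dz], [rx, ry, rz], jaw], ...]. A call has 1 to 20 rows; each row shifts and turns the commanded pose from where the row before left it, along the tool's axes as they then stand; what a row does not reach is not made up. A row lasts 1/10 s, in which the tool goes at most 50 mm and 8.59 degrees, less where a joint would pass 70% of its speed; a pose out of reach is approached as far as the arm can. A call with a gripper value outside its range is refused whole. The fingers move at their own pace and stop on an object; the grip force is fixed at half the most. Time passes only in rows, so rows that do not move let the fingers close. It gives the time, the measured TCP pose, the force and the opening at its end, in the units of the state.
- bot.sense(): the state, without advancing time (a new reading comes with each control period).
- bot.capture(name): name is "scene" or "top"; returns (picture, depth): 480x640x3 uint8, red, green, blue; 480x640 float32, mm along the optical axis (not along the pixel's ray), 0 where there is no reading.
- bot.camera_info(name): a dict with "camera_matrix" (3x3 intrinsics, pixels), "k1" (the pictures are not rectified: a ray, as slopes to the right and down, at radius r is drawn at 1 + k1 r^2 times it, then the intrinsics apply), "extrinsics" (4x4, takes a point from world to camera coordinates). Camera axes: x right, y up, looking along -z (the intrinsics and any distortion apply to the point x, -y, -z); pixel columns grow to the right and rows downward; lengths in mm; the calibration is good to about 2 mm. A picture is of the moment at which its call begins. camera_info takes no time and is no camera call.
- bot.job_done(): hands the job in, once; it reports no verdict.
The state is a dict: "clock": time; "joint_pos": joint angles; "qvel": joint speeds; "tau": joint torques, N m; "ee_pos": TCP position; "tool_rot": TCP orientation; "force": force on the tool from outside, world axes, zero at the start; "wrist_torque": the same for the moment, N m; "grip_width": finger opening in mm.
Only numpy, scipy, OpenCV 4.12 (cv2) and the standard library are available. Lean on these libraries where they do the work, as an engineer would, in place of code of your own. Each camera call takes 0.05 s, during which the arm holds its last target. There are 200 camera calls.

### The job

Pack the three grey rock specimens standing on the bench into the plywood carrier together with the square one already in it, so that all four stand upright in one row, each flat on the carrier's floor. It is a close fit and the one inside was left in the middle, so move it up to one end to make room and pack the row tight. Chipped edges spoil a specimen: keep them upright and set them in gently rather than dropping them, and leave the jar, brush, gauge and caliper where they are.

Things in the scene. Friction and masses are not known exactly. Their poses are not given: they have to be found in the camera images.
- carrier: Open plywood box for one row of specimens, fixed to the bench at its present place. Inside it is 54 mm wide (its x) by 186 mm long (its y), outside 72 x 204 mm (walls 9 mm). The inner floor is 10 mm above the bench; the two long side walls reach up to 40 mm and the two end boards to 62 mm above the bench. Origin: centre of its underside, at bench height; x across the row, y along the row, z up. Its yaw differs from start to start.
- carrier_floor (a point): Centre of the carrier's inner floor (10 mm above the bench); axes as the carrier's. The four specimens take up 180 of the 186 mm of the row, so 6 mm is all the play there is; with the prism near the middle the gaps beside it are too short for the other three.
- prism: Square rock prism, grey stone, 50 x 50 mm, 100 mm tall, about 0.6 kg, standing loose in the carrier near the middle of the row, square to it. Origin: centre of its underside, z up. Dragged by its top it tips over: lift it a little, or push it low down.
- core: Long cylindrical rock core, grey stone, diameter 50 mm, 100 mm tall, about 0.5 kg, standing on the bench. Origin: centre of its underside; z is its axis, up.
- short_core: Shorter cylindrical rock core, grey stone, diameter 50 mm, 80 mm tall, about 0.4 kg, standing on the bench. Origin: centre of its underside; z is its axis, up.
- slab: Flat rectangular rock block, grey stone, 50 mm (its x) by 30 mm (its y), 90 mm tall (its z, up), about 0.35 kg, standing on the bench on its small end. Origin: centre of its underside. It fits the full row only with its 50 mm side across the carrier.
- jar: Bystander: low white screw-cap jar, diameter 60 mm, 55 mm tall. Origin: centre of its underside.
- brush: Bystander: brush 180 mm long lying on the bench. Origin: about the middle of its underside; x along it.
- gauge: Bystander: dial pressure gauge lying on its back, diameter 64 mm, 28 mm thick, with a brass stem reaching 60 mm from the centre towards its -y. Origin: centre of its back.
- caliper: Bystander: steel vernier caliper lying on the bench, 230 mm long (its y), about 9 mm thick. Origin: middle of its beam, at bench height.
There are look-alikes about, which are no part of the job. Leave any red look-alike of the slab alone. What is shaped like the prism but blue is not meant.

How it is judged:
By the outcome, as a careful person would: the job done as asked, in the order asked, and still so for the second after the job is handed in, with the robot touching nothing.
It also fails if it takes over 72 s, if anything falls off the work surface, if the arm or the gripper's body presses on something with over 40 N, if the wrist force passes 120 N, or if a joint passes its speed limit or range.

## Working session

There is one attempt and no reset: what is moved stays moved. The work goes in short steps, Python scripts to look and compute and a tool call to move; the robot and the scene stay as the last step left them, time stands still between calls to the robot, and variables do not carry over. Pictures are saved under pics/ and viewed, about 8 in all and at most 12, crops included, and the job is handed in when it is done.

Besides the shell and the picture viewer there is one more tool, called after "Request:" by a JSON object that holds its "name" and its "arguments", one argument or row to a line. send_rows: Moves the arm, as the interface text tells. Its arguments: {"type":"object","properties":{"moves":{"type":"array"}},"required":["moves"]}

```bash
mkdir -p pics; ls; cat > h.py <<'E'
import numpy as np, cv2
from bench import bot
def cloud(name, d):
    ci=bot.camera_info(name);K=np.array(ci["camera_matrix"],float);E=np.array(ci["extrinsics"],float)
    h,w=d.shape;u,v=np.meshgrid(np.arange(w),np.arange(h))
    p=np.stack([u,v],-1).reshape(-1,1,2).astype(np.float64)
    s=cv2.undistortPoints(p,K,np.array([ci["k1"],0,0,0,0.]))[:,0].reshape(h,w,2)
    c=np.stack([s[...,0]*d,-s[...,1]*d,-d],-1)
    return (c-E[:3,3])@E[:3,:3]
E
python3 - <<'E'
from h import *
for n in("scene","top"):
    p,d=bot.capture(n);cv2.imwrite(f"pics/{n}0.png",p[...,::-1]);np.savez(f"pics/{n}0.npz",p=p,d=d)
    E=np.array(bot.camera_info(n)["extrinsics"]);print(n,-E[:3,:3].T@E[:3,3],E[:3,:3].round(2).tolist())
s=bot.sense();print(s)
E
```

```text
pics
scene [1340.69492816 -217.46335182  576.32439819] [[0.19, 0.98, 0.0], [-0.53, 0.1, 0.84], [0.83, -0.16, 0.54]]
top [468.73503075 -54.13222494 951.7651705 ] [[0.03, -1.0, 0.01], [1.0, 0.03, 0.09], [-0.09, 0.01, 1.0]]
{'clock': 0.1, 'joint_pos': array([-1.31813928,  0.47771866,  0.02235934,  1.55630099, -0.01149334,
        1.10926189, -0.08312615]), 'qvel': array([ 7.62736292e-04, -1.04178702e-05, -1.44415332e-03, -3.56331449e-03,
        1.50287240e-03, -9.41799968e-04,  9.87914567e-05]), 'tau': array([ 4.04672828e-03, -5.84096181e+01,  1.54013526e+00, -2.73314381e+01,
       -5.41866955e-02,  1.31228255e-02,  7.25702080e-05]), 'ee_pos': array([238.11302082, 631.10043155, 243.80019017]), 'tool_rot': array([-3.14003729e+00,  1.25958044e-04,  2.78081826e+00]), 'force': array([0.85930148, 0.09043112, 0.04893283]), 'wrist_torque': array([ 0.01755943, -0.00865787,  0.03076797]), 'grip_width': 87.79731066902092}
```

View pics/top0.png

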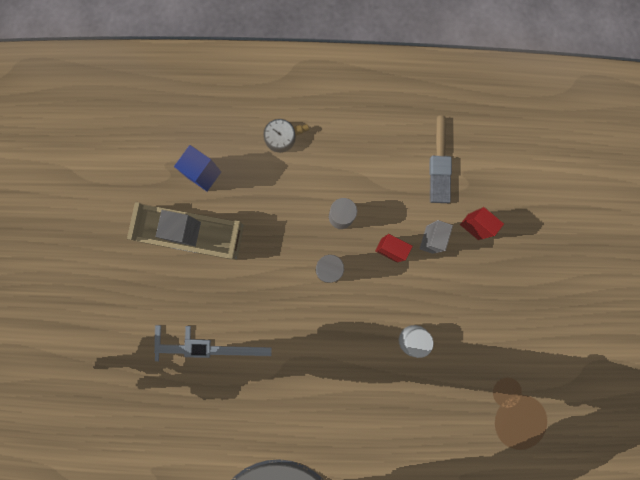

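View pics/scene0.png

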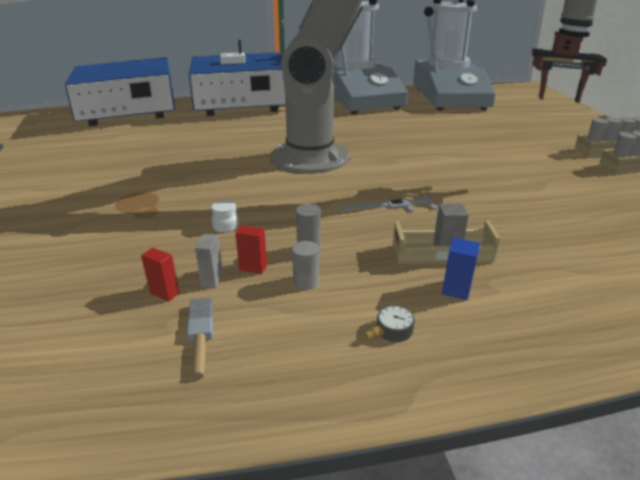

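The top view shows the carrier around (130–240, 205–257) with the prism inside at (177,228). The cores are at (343,212) and (329,268), and the grey slab is at (437,236) between red look-alikes at (394,248) and (483,224). The blue prism is at (198,168). Next I measure the top faces from depth.

```bash
cat >> h.py <<'E'
def top_face(P,px,r=28,tol=5):
    # highest plateau around a pixel -> centre, z, minAreaRect
    u,v=px;Q=P[v-r:v+r,u-r:u+r];z=Q[r-3:r+4,r-3:r+4,2];zt=np.median(z)
    m=(abs(Q[...,2]-zt)<tol).astype(np.uint8)
    n,l=cv2.connectedComponents(m);pts=Q[l==l[r,r]]
    rc=cv2.minAreaRect(pts[:,:2].astype(np.float32))
    return zt,rc,pts
E
python3 - <<'E'
from h import *
f=np.load("pics/top0.npz");P=cloud("top",f["d"].astype(float))
np.set_printoptions(precision=1,suppress=True)
print("bench",[P[v,u] for u,v in((300,320),(300,180),(100,150),(560,150),(200,420))])
for n,px in dict(prism=(177,227),A=(343,212),B=(330,268),slab=(440,234),red1=(394,246),red2=(484,222),jar=(418,343),blue=(198,166),gauge=(280,134)).items():
    zt,rc,pts=top_face(P,px);print(n,zt.round(1),np.array(rc[0]),np.array(rc[1]),round(rc[2],1),pts[:,:2].mean(0),len(pts))
# carrier: end boards z~62, side walls ~40, floor
Q=P[190:270,115:255];im=f["p"][190:270,115:255]
for lo,hi in((56,68),(35,45),(6,14)):
    m=(Q[...,2]>lo)&(Q[...,2]<hi)
    n,l,st,c=cv2.connectedComponentsWithStats(m.astype(np.uint8))
    for i in range(1,n):
        if st[i,4]>25:
            p=Q[l==i];rc=cv2.minAreaRect(p[:,:2].astype(np.float32));print((lo,hi),st[i,4],p.mean(0),np.array(rc[0]),np.array(rc[1]),rc[2])
E
```

```text
bench [array([396.3, -33.2,   0.3]), array([676.2, -24.8,  -1.2]), array([728.3, 388.7,   4.8]), array([ 759. , -567.8,    1.6]), array([195. , 157.3,   0.2])]
prism 110.4 [564.4 198.1] [50.6 50.5] 80.0 [564.3 197.4] 785
A 79.7 [ 603.1 -108.3] [48.2 48.6] 89.3 [ 603.2 -108.1] 569
B 100.4 [496.1 -85.2] [48.1 48.1] 1.0 [496.6 -85. ] 611
slab 90.3 [ 562.5 -287.5] [29.3 50.5] 73.3 [ 562.3 -287.2] 437
red1 89.9 [ 538.9 -205.9] [50.4 29.9] 64.6 [ 538.9 -205.6] 459
red2 90.0 [ 591.2 -377. ] [51.4 31.9] 52.2 [ 591.1 -376.6] 459
jar 55.1 [ 362.8 -256.9] [52.4 50.8] 6.2 [ 362.9 -256.6] 637
blue 100.3 [680.8 169.7] [50.  50.6] 56.5 [681.  169.2] 715
gauge 29.6 [762.7  18.9] [61.9 59.8] 2.4 [761.8  19.1] 734
(56, 68) 224 [577.7 286.   61.5] [577.6 286.2] [11.3 72.7] 80.44310760498047
(56, 68) 47 [559.4 173.8  62.3] [559.9 173.6] [ 2.2 50. ] 79.59961700439453
(56, 68) 193 [548.8  94.3  61.6] [547.2  94.8] [ 9.6 71.6] 82.34336853027344
(35, 45) 900 [560.2 196.   40.1] [562.7 192.9] [183.5  73.2] 80.82450866699219
(6, 14) 1313 [560.4 181.1  10.2] [563.8 195.9] [179.1  53.7] 81.00960540771484
```

Request:
{"name": "send_rows", "arguments": {
  "moves": [
    [[0,0,0],[0,0,7.83],1],
    [[0,0,0],[0,0,7.83],1],
    [[0,0,0],[0,0,7.83],1],
    [[0,0,0],[0,0,7.83],1],
    [[0,0,0],[0,0,7.83],1],
    [[0,0,0],[0,0,7.83],1],
    [[0,0,0],[0,0,7.83],1],
    [[0,0,0],[0,0,7.83],1],
    [[0,0,0],[0,0,7.83],1],
    [[0,0,0],[0,0,7.83],1],
    [[0,0,0],[0,0,0],1],
    [[0,0,0],[0,0,0],1]
  ]
}}

```text
clock: 1.3
ee_pos: [238.0, 631.4, 244.3]
tool_rot: [3.142, 0.001, 1.418]
force: [0.4, -0.3, -0.3]
grip_width: 87.4
```

Request:
{"name": "send_rows", "arguments": {
  "moves": [
    [[-2.69,2.786,0],[0,0,0],1],
    [[-2.69,2.786,0],[0,0,0],1],
    [[-2.69,2.786,0],[0,0,0],1],
    [[-2.69,2.786,0],[0,0,0],1],
    [[-2.69,2.786,0],[0,0,0],1],
    [[-2.69,2.786,0],[0,0,0],1],
    [[-2.69,2.786,0],[0,0,0],1],
    [[-2.69,2.786,0],[0,0,0],1],
    [[-2.69,2.786,0],[0,0,0],1],
    [[-2.69,2.786,0],[0,0,0],1],
    [[-2.69,2.786,0],[0,0,0],1],
    [[-2.69,2.786,0],[0,0,0],1],
    [[-2.69,2.786,0],[0,0,0],1],
    [[-2.69,2.786,0],[0,0,0],1],
    [[0,0,0],[0,0,0],1],
    [[0,0,0],[0,0,0],1],
    [[0,0,0],[0,0,0],1]
  ]
}}

```text
clock: 3.0
ee_pos: [564.1, 200.0, 244.5]
tool_rot: [-3.141, -0.001, 1.417]
force: [0.3, -0.2, -0.3]
grip_width: 88.0
```

Request:
{"name": "send_rows", "arguments": {
  "moves": [
    [[-0.19,0.05,1],[0,0,0],1],
    [[0,0,3],[0,0,0],1],
    [[0,0,3],[0,0,0],1],
    [[0,0,3],[0,0,0],1],
    [[0,0,3],[0,0,0],1],
    [[0,0,2.5],[0,0,0],1],
    [[0,0,1.5],[0,0,0],1],
    [[0,0,0.8],[0,0,0],1],
    [[0,0,0],[0,0,0],1],
    [[0,0,0],[0,0,0],0.5],
    [[0,0,0],[0,0,0],0.5],
    [[0,0,0],[0,0,0],0.4],
    [[0,0,0],[0,0,0],0.3],
    [[0,0,0],[0,0,0],0],
    [[0,0,0],[0,0,0],0],
    [[0,0,0],[0,0,0],0]
  ]
}}

```text
clock: 4.6
ee_pos: [564.0, 196.9, 66.8]
tool_rot: [-3.14, 0.0, 1.415]
force: [-5.0, -0.3, 5.6]
grip_width: 49.6
```

Request:
{"name": "send_rows", "arguments": {
  "moves": [
    [[0,0,-0.3],[0,0,0],0],
    [[0,0,-0.5],[0,0,0],0],
    [[0,0,0],[0,0,0],0],
    [[0,0,0],[0,0,0],0]
  ]
}}

```text
clock: 5.0
ee_pos: [564.0, 196.6, 74.2]
tool_rot: [-3.14, 0.001, 1.414]
force: [-4.0, 0.5, -5.6]
grip_width: 49.4
```

Request:
{"name": "send_rows", "arguments": {
  "moves": [
    [[0,-0.1,0],[0,0,0],0],
    [[0,0,0],[0,0,0],0],
    [[0,0,0],[0,0,0],0]
  ]
}}

```text
clock: 5.3
ee_pos: [563.9, 196.9, 74.4]
tool_rot: [-3.141, 0.0, 1.414]
force: [-2.0, -0.2, -8.3]
grip_width: 49.9
```

Request:
{"name": "send_rows", "arguments": {
  "moves": [
    [[0,-0.1,0],[0,0,0],0],
    [[0,0,0],[0,0,0],0],
    [[0,0,0],[0,0,0],0]
  ]
}}

```text
clock: 5.6
ee_pos: [563.6, 197.2, 74.9]
tool_rot: [3.14, -0.001, 1.414]
force: [-0.5, -1.5, -6.4]
grip_width: 49.8
```

Request:
{"name": "send_rows", "arguments": {
  "moves": [
    [[0,-0.1,0],[0,0,0],0],
    [[0,0,0],[0,0,0],0],
    [[0,0,0],[0,0,0],0]
  ]
}}

```text
clock: 5.9
ee_pos: [562.1, 197.3, 74.7]
tool_rot: [3.141, -0.0, 1.414]
force: [0.1, -0.5, -6.8]
grip_width: 49.9
```

Request:
{"name": "send_rows", "arguments": {
  "moves": [
    [[0.8,0,0],[0,0,0],0],
    [[1.4,0,0],[0,0,0],0],
    [[1.4,0,0],[0,0,0],0],
    [[1.2,0,0],[0,0,0],0],
    [[0.6,0,0],[0,0,0],0],
    [[0.2,0,0],[0,0,0],0],
    [[0,0,0],[0,0,0],0],
    [[0,0,0],[0,0,0],0]
  ]
}}

```text
clock: 6.7
ee_pos: [570.7, 251.7, 74.6]
tool_rot: [-3.141, 0.001, 1.413]
force: [0.3, -1.0, -6.2]
grip_width: 49.8
```

Request:
{"name": "send_rows", "arguments": {
  "moves": [
    [[0.1,0,0],[0,0,0],0],
    [[0.1,0,0],[0,0,0],0],
    [[0.1,0,0],[0,0,0],0],
    [[0,0,0],[0,0,0],0],
    [[0,0,0],[0,0,0],0]
  ]
}}

```text
clock: 7.2
ee_pos: [571.3, 255.5, 74.7]
tool_rot: [3.142, -0.0, 1.414]
force: [0.7, 0.6, -6.7]
grip_width: 50.0
```

Request:
{"name": "send_rows", "arguments": {
  "moves": [
    [[0.1,0,0],[0,0,0],0],
    [[0,0,0],[0,0,0],0],
    [[0.1,0,0],[0,0,0],0],
    [[0,0,0],[0,0,0],0],
    [[0,0,0],[0,0,0],0]
  ]
}}

```text
clock: 7.7
ee_pos: [571.5, 257.0, 74.6]
tool_rot: [-3.141, 0.001, 1.414]
force: [-0.8, -1.7, -5.7]
grip_width: 50.0
```

Request:
{"name": "send_rows", "arguments": {
  "moves": [
    [[0.1,0,0],[0,0,0],0],
    [[0,0,0],[0,0,0],0],
    [[0.1,0,0],[0,0,0],0],
    [[0,0,0],[0,0,0],0],
    [[0,0,0],[0,0,0],0]
  ]
}}

```text
clock: 8.2
ee_pos: [571.5, 257.1, 74.5]
tool_rot: [-3.141, 0.003, 1.413]
force: [-0.9, -6.8, -4.0]
grip_width: 49.8
```

Request:
{"name": "send_rows", "arguments": {
  "moves": [
    [[-0.15,0,0],[0,0,0],0],
    [[0,0,0.3],[0,0,0],0],
    [[0,0,0.3],[0,0,0],0],
    [[0,0,0.1],[0,0,0],0],
    [[0,0,0.1],[0,0,0],0],
    [[0,0,0],[0,0,0],0],
    [[0,0,0],[0,0,0],0]
  ]
}}

```text
clock: 8.9
ee_pos: [571.7, 257.1, 66.8]
tool_rot: [-3.141, 0.001, 1.414]
force: [-2.0, -5.8, -2.0]
grip_width: 50.0
```

Request:
{"name": "send_rows", "arguments": {
  "moves": [
    [[0,0,0.05],[0,0,0],0],
    [[0,0,0.05],[0,0,0],0],
    [[0,0,0],[0,0,0],0],
    [[0,0,0],[0,0,0],0.6],
    [[0,0,0],[0,0,0],0.75],
    [[0,0,0],[0,0,0],1],
    [[0,0,0],[0,0,0],1],
    [[0,0,0],[0,0,0],1]
  ]
}}

```text
clock: 9.7
ee_pos: [571.8, 258.4, 65.7]
tool_rot: [3.141, -0.001, 1.414]
force: [0.6, 0.1, -0.0]
grip_width: 81.7
```

Request:
{"name": "send_rows", "arguments": {
  "moves": [
    [[0,0,-1.4],[0,0,0],1],
    [[0,0,-4],[0,0,0],1],
    [[0,0,-4],[0,0,0],1],
    [[0,0,-4],[0,0,0],1],
    [[-3.9,-0.233,0],[0,0,0],1],
    [[-3.9,-0.233,0],[0,0,0],1],
    [[-3.9,-0.233,0],[0,0,0],1],
    [[-3.9,-0.233,0],[0,0,0],1],
    [[-3.9,-0.233,0],[0,0,0],1],
    [[-3.9,-0.233,0],[0,0,0],1],
    [[-3.9,-0.233,0],[0,0,0],1],
    [[-3.9,-0.233,0],[0,0,0],1],
    [[-3.9,-0.233,0],[0,0,0],1],
    [[0,0,4],[0,0,0],1],
    [[0,0,2],[0,0,0],1],
    [[0,0,0],[0,0,0],1]
  ]
}}

```text
clock: 11.3
ee_pos: [494.5, -85.6, 138.4]
tool_rot: [-3.138, 0.001, 1.413]
force: [0.3, -1.1, 0.8]
grip_width: 88.1
```

```bash
python3 - <<'E'
from h import *
p,d=bot.capture("top");cv2.imwrite("pics/top1.png",p[...,::-1]);np.savez("pics/top1.npz",p=p,d=d)
P=cloud("top",d.astype(float));np.set_printoptions(precision=1,suppress=True)
c=np.array([562.,197.2]);u=np.array([.155,.988]);v=np.array([.988,-.155])
Q=P[180:280,100:260]
for lo,hi in((104,116),(56,68)):
    m=(Q[...,2]>lo)&(Q[...,2]<hi);n,l,st,_=cv2.connectedComponentsWithStats(m.astype(np.uint8))
    for i in range(1,n):
        if st[i,4]>25:
            q=Q[l==i][:,:2]-c;a=q@u;b=q@v;rc=cv2.minAreaRect(q.astype(np.float32));print(lo,st[i,4],"u",np.percentile(a,[1,99]),"v",np.percentile(b,[1,99]),rc[2])
s=bot.sense();print(s["ee_pos"],s["joint_pos"])
E
```

```text
104 797 u [36.7 86.7] v [-22.8  26.8] 79.98075103759766
56 61 u [35.4 39.6] v [-23.2  24.7] 77.16270446777344
56 194 u [-107.9  -98.6] v [-33.4  36.1] 82.20315551757812
56 36 u [86.3 95.5] v [-34.6 -23. ] 79.45387268066406
[495.7 -85.6 139.7] [-0.4  0.4  0.5  2.1 -0.3  0.8  0.2]
```

Request:
{"name": "send_rows", "arguments": {
  "moves": [
    [[0,-0.1,2.4],[0,0,0],1],
    [[0,0,3],[0,0,0],1],
    [[0,0,2],[0,0,0],1],
    [[0,0,0.8],[0,0,0],1],
    [[0,0,0],[0,0,0],0.5],
    [[0,0,0],[0,0,0],0.5],
    [[0,0,0],[0,0,0],0.3],
    [[0,0,0],[0,0,0],0],
    [[0,0,0],[0,0,0],0],
    [[0,0,0],[0,0,0],0],
    [[0,0,0],[0,0,0],0]
  ]
}}

```text
clock: 12.45
ee_pos: [495.6, -85.2, 58.1]
tool_rot: [3.141, -0.0, 1.414]
force: [-1.4, 1.5, 6.0]
grip_width: 49.8
```

Request:
{"name": "send_rows", "arguments": {
  "moves": [
    [[0,0,-0.5],[0,0,0],0],
    [[0,0,-1.5],[0,0,0],0],
    [[0,0,-4],[0,0,0],0],
    [[0,0,-4],[0,0,0],0],
    [[0,0,-4],[0,0,0],0],
    [[2,0.15,0],[0,0,0],0],
    [[3.5,0.25,0],[0,0,0],0],
    [[3.9,0.29,0],[0,0,0],0],
    [[3.9,0.29,0],[0,0,0],0],
    [[3.9,0.29,0],[0,0,0],0],
    [[3.9,0.29,0],[0,0,0],0],
    [[3.9,0.29,0],[0,0,0],0],
    [[3.5,0.25,0],[0,0,0],0],
    [[1.3,0.1,0],[0,0,0],0],
    [[0,0,0],[0,0,0],0],
    [[0,0,0],[0,0,0],0],
    [[0,0,0],[0,0,0],0]
  ]
}}

```text
clock: 14.15
ee_pos: [563.1, 203.1, 197.5]
tool_rot: [-3.141, 0.001, 1.411]
force: [-0.1, -0.6, -4.6]
grip_width: 49.8
```

Request:
{"name": "send_rows", "arguments": {
  "moves": [
    [[0,-0.03,2],[0,0,0],0],
    [[0,0,3],[0,0,0],0],
    [[0,0,3],[0,0,0],0],
    [[0,0,2],[0,0,0],0],
    [[0,0,1],[0,0,0],0],
    [[0,0,0.5],[0,0,0],0],
    [[0,0,0.5],[0,0,0],0],
    [[0.15,0,0.3],[0,0,0],0],
    [[0.15,0,0],[0,0,0],0],
    [[0,0,0],[0,0,0],0],
    [[0,0,0],[0,0,0],0]
  ]
}}

```text
clock: 15.25
ee_pos: [563.9, 208.8, 75.1]
tool_rot: [3.141, -0.001, 1.414]
force: [-0.6, 0.6, -4.9]
grip_width: 49.6
```

Request:
{"name": "send_rows", "arguments": {
  "moves": [
    [[0.1,0,0],[0,0,0],0],
    [[0,0,0],[0,0,0],0],
    [[0,0,0],[0,0,0],0]
  ]
}}

```text
clock: 15.55
ee_pos: [563.8, 209.0, 74.8]
tool_rot: [3.141, 0.001, 1.414]
force: [0.0, -3.6, -2.2]
grip_width: 49.8
```

Request:
{"name": "send_rows", "arguments": {
  "moves": [
    [[0.1,0,0],[0,0,0],0],
    [[0,0,0],[0,0,0],0],
    [[0,0,0],[0,0,0],0]
  ]
}}

```text
clock: 15.85
ee_pos: [563.9, 209.0, 74.7]
tool_rot: [-3.142, 0.002, 1.413]
force: [-2.0, -5.7, -1.6]
grip_width: 49.3
```

Request:
{"name": "send_rows", "arguments": {
  "moves": [
    [[-0.12,0,0.2],[0,0,0],0],
    [[0,0,0.2],[0,0,0],0],
    [[0,0,0.1],[0,0,0],0],
    [[0,0,0.1],[0,0,0],0],
    [[0,0,0.05],[0,0,0],0],
    [[0,0,0],[0,0,0],0],
    [[0,0,0],[0,0,0],0]
  ]
}}

```text
clock: 16.55
ee_pos: [563.6, 209.0, 68.2]
tool_rot: [-3.141, 0.0, 1.414]
force: [-1.3, -4.5, -0.8]
grip_width: 49.8
```

Request:
{"name": "send_rows", "arguments": {
  "moves": [
    [[0,0,0.05],[0,0,0],0],
    [[0,0,0.05],[0,0,0],0],
    [[0,0,0],[0,0,0],0]
  ]
}}

```text
clock: 16.85
ee_pos: [563.6, 209.0, 68.2]
tool_rot: [-3.141, -0.0, 1.414]
force: [-5.2, -5.2, 8.3]
grip_width: 50.0
```

Request:
{"name": "send_rows", "arguments": {
  "moves": [
    [[0,0,0],[0,0,0],0.6],
    [[0,0,0],[0,0,0],0.75],
    [[0,0,0],[0,0,0],1],
    [[0,0,0],[0,0,0],1],
    [[0,0,-1.2],[0,0,0],1],
    [[0,0,-4],[0,0,0],1],
    [[0,0,-4],[0,0,0],1],
    [[0,0,-4],[0,0,0],1],
    [[-3.43,0.962,0],[0,0,0],1],
    [[-3.43,0.962,0],[0,0,0],1],
    [[-3.43,0.962,0],[0,0,0],1],
    [[-3.43,0.962,0],[0,0,0],1],
    [[-3.43,0.962,0],[0,0,0],1],
    [[-3.43,0.962,0],[0,0,0],1],
    [[-3.43,0.962,0],[0,0,0],1],
    [[-3.43,0.962,0],[0,0,0],1],
    [[-3.43,0.962,0],[0,0,0],1],
    [[0,0,5],[0,0,0],1],
    [[0,0,3],[0,0,0],1],
    [[0,0,0],[0,0,0],1]
  ]
}}

```text
clock: 18.85
ee_pos: [598.4, -108.5, 116.1]
tool_rot: [-3.135, 0.0, 1.414]
force: [-0.3, 0.4, 0.5]
grip_width: 88.1
```

```bash
python3 - <<'E'
from h import *
p,d=bot.capture("top");cv2.imwrite("pics/top2.png",cv2.resize(p[170:300,100:260,::-1],None,fx=4,fy=4))
P=cloud("top",d.astype(float));np.set_printoptions(precision=1,suppress=True)
c=np.array([562.,197.2]);u=np.array([.155,.988]);v=np.array([.988,-.155])
Q=P[180:280,100:260];m=(Q[...,2]>104)&(Q[...,2]<116);n,l,st,_=cv2.connectedComponentsWithStats(m.astype(np.uint8))
for i in range(1,n):
    if st[i,4]>25:
        q=Q[l==i][:,:2]-c;a=q@u;b=q@v;print(st[i,4],"u",np.percentile(a,[1,99]),"v",np.percentile(b,[1,99]),np.median(Q[l==i][:,2]))
s=bot.sense();print(s["ee_pos"])
E
```

```text
1396 u [-11.1  86.3] v [-22.7  26.4] 110.0750999072093
[ 600.1 -108.9  118.5]
```

View pics/top2.png

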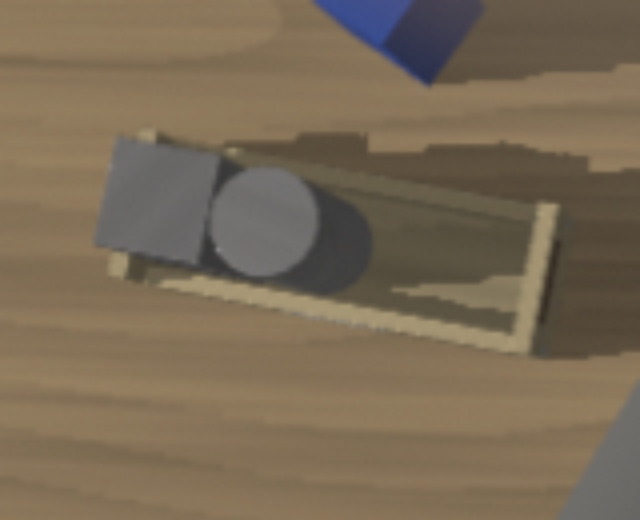

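The picture shows the prism at the carrier's left end (158,200) and the core right against it at (265,222), both upright. Next is the short core.

Request:
{"name": "send_rows", "arguments": {
  "moves": [
    [[0.08,0.12,2.2],[0,0,0],1],
    [[0,0,2.5],[0,0,0],1],
    [[0,0,1.5],[0,0,0],1],
    [[0,0,0],[0,0,0],1],
    [[0,0,0],[0,0,0],0.5],
    [[0,0,0],[0,0,0],0.5],
    [[0,0,0],[0,0,0],0.3],
    [[0,0,0],[0,0,0],0],
    [[0,0,0],[0,0,0],0],
    [[0,0,0],[0,0,0],0],
    [[0,0,0],[0,0,0],0]
  ]
}}

```text
clock: 20.0
ee_pos: [602.6, -108.4, 57.5]
tool_rot: [3.141, -0.0, 1.414]
force: [-0.2, -0.1, 3.5]
grip_width: 49.9
```

Request:
{"name": "send_rows", "arguments": {
  "moves": [
    [[0,0,-0.5],[0,0,0],0],
    [[0,0,-1.5],[0,0,0],0],
    [[0,0,-4],[0,0,0],0],
    [[0,0,-4],[0,0,0],0],
    [[0,0,-4],[0,0,0],0],
    [[2,-0.69,0],[0,0,0],0],
    [[3.5,-1.21,0],[0,0,0],0],
    [[3.9,-1.35,0],[0,0,0],0],
    [[3.9,-1.35,0],[0,0,0],0],
    [[3.9,-1.35,0],[0,0,0],0],
    [[3.9,-1.35,0],[0,0,0],0],
    [[2.9,-1.0,0],[0,0,0],0],
    [[1.2,-0.45,0],[0,0,0],0],
    [[0,0,0],[0,0,0],0],
    [[0,0,0],[0,0,0],0],
    [[0,0,0],[0,0,0],0]
  ]
}}

```text
clock: 21.6
ee_pos: [555.7, 151.5, 197.4]
tool_rot: [3.141, 0.001, 1.411]
force: [-0.4, -0.6, -4.6]
grip_width: 49.7
```

Request:
{"name": "send_rows", "arguments": {
  "moves": [
    [[0,-0.07,2],[0,0,0],0],
    [[0,0,3],[0,0,0],0],
    [[0,0,3],[0,0,0],0],
    [[0,0,2],[0,0,0],0],
    [[0,0,1],[0,0,0],0],
    [[0,0,0.5],[0,0,0],0],
    [[0,0,0.5],[0,0,0],0],
    [[0.15,0,0.2],[0,0,0],0],
    [[0.15,0,0],[0,0,0],0],
    [[0,0,0],[0,0,0],0],
    [[0,0,0],[0,0,0],0]
  ]
}}

```text
clock: 22.7
ee_pos: [555.3, 157.5, 75.7]
tool_rot: [3.141, -0.001, 1.414]
force: [-0.2, 0.4, -4.3]
grip_width: 49.7
```

Request:
{"name": "send_rows", "arguments": {
  "moves": [
    [[0.1,0.04,0],[0,0,0],0],
    [[0.1,0,0],[0,0,0],0],
    [[0,0,0],[0,0,0],0],
    [[0,0,0],[0,0,0],0]
  ]
}}

```text
clock: 23.1
ee_pos: [555.7, 159.2, 75.2]
tool_rot: [-3.142, -0.0, 1.414]
force: [0.1, -0.2, -3.6]
grip_width: 49.7
```

Request:
{"name": "send_rows", "arguments": {
  "moves": [
    [[0.1,0,0],[0,0,0],0],
    [[0,0,0],[0,0,0],0],
    [[0,0,0],[0,0,0],0]
  ]
}}

```text
clock: 23.4
ee_pos: [555.8, 159.6, 75.1]
tool_rot: [-3.141, 0.001, 1.414]
force: [-1.2, -2.0, -3.0]
grip_width: 49.7
```

Request:
{"name": "send_rows", "arguments": {
  "moves": [
    [[0,0,0.2],[0,0,0],0],
    [[0,0,0.2],[0,0,0],0],
    [[0,0,0.15],[0,0,0],0],
    [[0,0,0.1],[0,0,0],0],
    [[0,0,0.05],[0,0,0],0],
    [[0,0,0.05],[0,0,0],0],
    [[0,0,0],[0,0,0],0],
    [[0,0,0],[0,0,0],0]
  ]
}}

```text
clock: 24.2
ee_pos: [555.8, 159.6, 67.6]
tool_rot: [-3.141, 0.001, 1.414]
force: [-0.8, -5.4, -2.9]
grip_width: 49.7
```

Request:
{"name": "send_rows", "arguments": {
  "moves": [
    [[0,0,0.05],[0,0,0],0],
    [[0,0,0.05],[0,0,0],0],
    [[0,0,0],[0,0,0],0],
    [[0,0,0],[0,0,0],0]
  ]
}}

```text
clock: 24.6
ee_pos: [555.8, 159.6, 67.4]
tool_rot: [-3.141, 0.0, 1.414]
force: [-3.6, -5.6, 7.0]
grip_width: 49.7
```

Request:
{"name": "send_rows", "arguments": {
  "moves": [
    [[0,0,0],[0,0,0],0.6],
    [[0,0,0],[0,0,0],0.75],
    [[0,0,0],[0,0,0],1],
    [[0,0,0],[0,0,0],1],
    [[0,0,-1.2],[0,0,0],1],
    [[0,0,-4],[0,0,0],1],
    [[0,0,-4],[0,0,0],1],
    [[0,0,-4],[0,0,0],1],
    [[-4.02,0.675,0],[0,0,0],1],
    [[-4.02,0.675,0],[0,0,0],1],
    [[-4.02,0.675,0],[0,0,0],1],
    [[-4.02,0.675,0],[0,0,0],1],
    [[-4.02,0.675,0],[0,0,0],1],
    [[-4.02,0.675,0],[0,0,0],1],
    [[-4.02,0.675,0],[0,0,0],1],
    [[-4.02,0.675,0],[0,0,0],1],
    [[-4.02,0.675,0],[0,0,0],1],
    [[-4.02,0.675,0],[0,0,0],1],
    [[-4.02,0.675,0],[0,0,0],1]
  ]
}}

```text
clock: 26.5
ee_pos: [560.3, -289.8, 199.6]
tool_rot: [3.141, -0.0, 1.414]
force: [0.4, -0.0, 0.3]
grip_width: 87.6
```

Request:
{"name": "send_rows", "arguments": {
  "moves": [
    [[0,0,0],[0,0,3.85],1],
    [[0,0,3],[0,0,3.85],1],
    [[0,0,3],[0,0,0],1],
    [[0,0,0],[0,0,0],1],
    [[0,0,0],[0,0,0],1]
  ]
}}

```text
clock: 27.0
ee_pos: [560.3, -288.3, 139.4]
tool_rot: [-3.141, 0.0, 1.28]
force: [0.4, -0.7, -0.5]
grip_width: 88.2
```

```bash
python3 - <<'E'
from h import *
p,d=bot.capture("top");cv2.imwrite("pics/top3.png",p[...,::-1]);np.savez("pics/top3.npz",p=p,d=d)
P=cloud("top",d.astype(float));np.set_printoptions(precision=1,suppress=True)
c=np.array([562.,197.2]);u=np.array([.155,.988]);v=np.array([.988,-.155])
Q=P[180:280,100:260]
for lo,hi in((104,116),(85,96),(56,68)):
  m=(Q[...,2]>lo)&(Q[...,2]<hi);n,l,st,_=cv2.connectedComponentsWithStats(m.astype(np.uint8))
  for i in range(1,n):
    if st[i,4]>45:
        q=Q[l==i][:,:2]-c;a=q@u;b=q@v;print(st[i,4],"u",np.percentile(a,[1,99]),"v",np.percentile(b,[1,99]),np.median(Q[l==i][:,2]))
s=bot.sense();print(s["ee_pos"],s["tool_rot"])
E
```

```text
1403 u [-10.4  86.1] v [-22.7  26.4] 110.14620408615373
643 u [-62.5  -4.3] v [-22.   24.1] 90.2570310296845
192 u [-107.8  -98.7] v [-33.8  36.2] 61.76849458219755
[ 561.  -288.7  140.3] [3.1 0.  1.3]
```

View pics/top3.png

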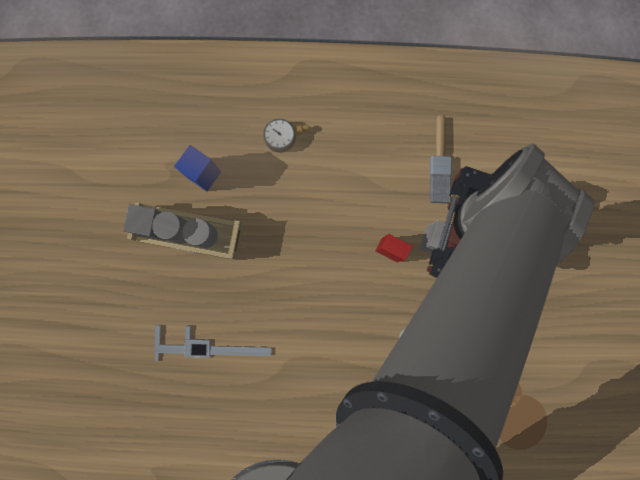

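The row of three stands tight at pixels (140–200, 220–233). The slab is under the gripper at (437,236), and the red ones are untouched. Grasping the slab by its 50 mm width.

Request:
{"name": "send_rows", "arguments": {
  "moves": [
    [[0.08,0,2.4],[0,0,0],1],
    [[0,0,3],[0,0,0],1],
    [[0,0,2],[0,0,0],1],
    [[0,0,0.9],[0,0,0],1],
    [[0,0,0],[0,0,0],1],
    [[0,0,0],[0,0,0],0.5],
    [[0,0,0],[0,0,0],0.5],
    [[0,0,0],[0,0,0],0.3],
    [[0,0,0],[0,0,0],0],
    [[0,0,0],[0,0,0],0],
    [[0,0,0],[0,0,0],0],
    [[0,0,0],[0,0,0],0]
  ]
}}

```text
clock: 28.25
ee_pos: [560.9, -287.6, 56.0]
tool_rot: [3.141, -0.0, 1.28]
force: [-0.5, 0.3, 2.5]
grip_width: 49.7
```

Request:
{"name": "send_rows", "arguments": {
  "moves": [
    [[0,0,-0.5],[0,0,0],0],
    [[0,0,-1.7],[0,0,0],0],
    [[0,0,-4],[0,0,0],0],
    [[0,0,-4],[0,0,0],0],
    [[0,0,-4],[0,0,-3.85],0],
    [[0,0,0],[0,0,-3.85],0],
    [[2,-0.37,0],[0,0,0],0],
    [[3.5,-0.65,0],[0,0,0],0],
    [[3.9,-0.727,0],[0,0,0],0],
    [[3.9,-0.727,0],[0,0,0],0],
    [[3.9,-0.727,0],[0,0,0],0],
    [[3.9,-0.727,0],[0,0,0],0],
    [[3.9,-0.727,0],[0,0,0],0],
    [[3.9,-0.727,0],[0,0,0],0],
    [[3.9,-0.727,0],[0,0,0],0],
    [[3.9,-0.727,0],[0,0,0],0],
    [[2,-0.37,0],[0,0,0],0],
    [[1,-0.19,0],[0,0,0],0],
    [[0,0,0],[0,0,0],0],
    [[0,0,0],[0,0,0],0]
  ]
}}

```text
clock: 30.25
ee_pos: [549.4, 114.4, 198.0]
tool_rot: [3.141, 0.001, 1.412]
force: [-1.0, -0.6, -4.7]
grip_width: 49.8
```

Request:
{"name": "send_rows", "arguments": {
  "moves": [
    [[0,0,0],[0,0,0],0],
    [[0,0,0],[0,0,0],0]
  ]
}}

```text
clock: 30.45
ee_pos: [549.5, 114.5, 197.8]
tool_rot: [3.141, 0.0, 1.412]
force: [-0.0, 0.8, -3.8]
grip_width: 50.1
```

Request:
{"name": "send_rows", "arguments": {
  "moves": [
    [[0,-0.03,2],[0,0,0],0],
    [[0,0,2],[0,0,0],0],
    [[0,0,0.5],[0,0,0],0],
    [[0,0,0],[0,0,0],0],
    [[0,0,0],[0,0,0],0]
  ]
}}

```text
clock: 30.95
ee_pos: [549.7, 115.9, 153.4]
tool_rot: [3.141, -0.0, 1.413]
force: [0.5, -0.0, -2.7]
grip_width: 50.3
```

```bash
python3 - <<'E'
from h import *
p,d=bot.capture("top");cv2.imwrite("pics/top4.png",cv2.resize(p[170:300,100:260,::-1],None,fx=4,fy=4))
P=cloud("top",d.astype(float));np.set_printoptions(precision=1,suppress=True)
p,_=bot.capture("scene");cv2.imwrite("pics/scene4.png",cv2.resize(p[150:300,360:520,::-1],None,fx=4,fy=4))
r=[bot.sense()["ee_pos"]];print(r)
E
```

```text
[array([549.8, 116.2, 153.6])]
```

View pics/scene4.png

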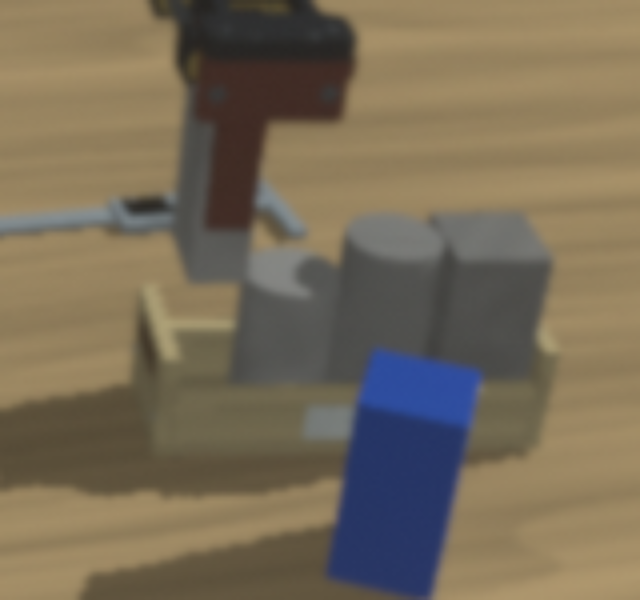

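Seen from the scene camera, the slab (215,270) hangs over the free slot (180–245) beside the short core. I lower it in stages and watch the force.

Request:
{"name": "send_rows", "arguments": {
  "moves": [
    [[0,-0.04,1],[0,0,0],0],
    [[0,0,0.7],[0,0,0],0],
    [[0,0,0.5],[0,0,0],0],
    [[0,0,0],[0,0,0],0],
    [[0,0,0],[0,0,0],0]
  ]
}}

```text
clock: 31.55
ee_pos: [548.6, 116.3, 130.4]
tool_rot: [-3.141, 0.0, 1.414]
force: [-0.2, 0.3, -3.4]
grip_width: 49.9
```

Request:
{"name": "send_rows", "arguments": {
  "moves": [
    [[0,0,0.7],[0,0,0],0],
    [[0,0,0.7],[0,0,0],0],
    [[0,0,0.6],[0,0,0],0],
    [[0,0,0],[0,0,0],0]
  ]
}}

```text
clock: 31.95
ee_pos: [547.9, 116.2, 109.5]
tool_rot: [-3.14, 0.001, 1.414]
force: [0.2, 0.4, -3.4]
grip_width: 49.9
```

Request:
{"name": "send_rows", "arguments": {
  "moves": [
    [[0.07,0.1,0],[0,0,0],0],
    [[0,0,0.4],[0,0,0],0],
    [[0,0,0.4],[0,0,0],0],
    [[0,0,0],[0,0,0],0],
    [[0,0,0],[0,0,0],0]
  ]
}}

```text
clock: 32.45
ee_pos: [549.7, 116.8, 102.5]
tool_rot: [-3.141, 0.0, 1.414]
force: [0.1, 0.7, -3.2]
grip_width: 49.8
```

Request:
{"name": "send_rows", "arguments": {
  "moves": [
    [[0,0,0.5],[0,0,0],0],
    [[0,0,0.5],[0,0,0],0],
    [[0,0,0.5],[0,0,0],0],
    [[0,0,0],[0,0,0],0],
    [[0,0,0],[0,0,0],0]
  ]
}}

```text
clock: 32.95
ee_pos: [549.6, 116.8, 87.4]
tool_rot: [-3.141, 0.0, 1.414]
force: [-0.3, -0.5, -4.0]
grip_width: 49.7
```

Request:
{"name": "send_rows", "arguments": {
  "moves": [
    [[0,0,0.5],[0,0,0],0],
    [[0,0,0.5],[0,0,0],0],
    [[0,0,0.3],[0,0,0],0],
    [[0,0,0],[0,0,0],0],
    [[0,0,0],[0,0,0],0]
  ]
}}

```text
clock: 33.45
ee_pos: [549.7, 116.8, 74.5]
tool_rot: [-3.141, 0.0, 1.414]
force: [-0.9, -0.2, -4.4]
grip_width: 49.9
```

Nothing is touching, so I push it along to the short core.

Request:
{"name": "send_rows", "arguments": {
  "moves": [
    [[0.1,0,0],[0,0,0],0],
    [[0.1,0,0],[0,0,0],0],
    [[0,0,0],[0,0,0],0],
    [[0,0,0],[0,0,0],0]
  ]
}}

```text
clock: 33.85
ee_pos: [550.1, 118.9, 74.7]
tool_rot: [3.141, -0.0, 1.414]
force: [-0.0, -0.7, -2.8]
grip_width: 49.9
```

Request:
{"name": "send_rows", "arguments": {
  "moves": [
    [[0.1,0,0],[0,0,0],0],
    [[0,0,0],[0,0,0],0],
    [[0,0,0],[0,0,0],0]
  ]
}}

```text
clock: 34.15
ee_pos: [550.2, 119.8, 74.6]
tool_rot: [-3.142, -0.0, 1.414]
force: [0.7, 0.1, -3.4]
grip_width: 49.8
```

Request:
{"name": "send_rows", "arguments": {
  "moves": [
    [[0.1,0,0],[0,0,0],0],
    [[0,0,0],[0,0,0],0],
    [[0,0,0],[0,0,0],0]
  ]
}}

```text
clock: 34.45
ee_pos: [550.2, 120.0, 74.6]
tool_rot: [-3.141, 0.001, 1.413]
force: [-1.3, -3.7, -0.9]
grip_width: 49.9
```

Request:
{"name": "send_rows", "arguments": {
  "moves": [
    [[0.05,0,0],[0,0,0],0],
    [[0.05,0,0],[0,0,0],0],
    [[0,0,0],[0,0,0],0]
  ]
}}

```text
clock: 34.75
ee_pos: [550.3, 120.0, 74.7]
tool_rot: [-3.141, 0.002, 1.413]
force: [-2.4, -6.1, 0.2]
grip_width: 50.2
```

Contact. I back off slightly and lower it to the floor.

Request:
{"name": "send_rows", "arguments": {
  "moves": [
    [[-0.12,0,0.2],[0,0,0],0],
    [[0,0,0.2],[0,0,0],0],
    [[0,0,0.2],[0,0,0],0],
    [[0,0,0.1],[0,0,0],0],
    [[0,0,0.1],[0,0,0],0],
    [[0,0,0],[0,0,0],0],
    [[0,0,0],[0,0,0],0]
  ]
}}

```text
clock: 35.45
ee_pos: [550.3, 120.0, 66.3]
tool_rot: [-3.141, 0.001, 1.414]
force: [0.6, -5.6, -3.4]
grip_width: 50.1
```

Request:
{"name": "send_rows", "arguments": {
  "moves": [
    [[0,0,0.05],[0,0,0],0],
    [[0,0,0.05],[0,0,0],0],
    [[0,0,0],[0,0,0],0]
  ]
}}

```text
clock: 35.75
ee_pos: [550.3, 119.9, 66.0]
tool_rot: [-3.141, 0.0, 1.414]
force: [-2.7, -5.6, 3.5]
grip_width: 49.5
```

Request:
{"name": "send_rows", "arguments": {
  "moves": [
    [[0,0,0.03],[0,0,0],0],
    [[0,0,0],[0,0,0],0.6],
    [[0,0,0],[0,0,0],0.75],
    [[0,0,0],[0,0,0],1],
    [[0,0,0],[0,0,0],1],
    [[0,0,-1.2],[0,0,0],1],
    [[0,0,-4],[0,0,0],1],
    [[0,0,-4],[0,0,0],1],
    [[0,0,-4],[0,0,0],1],
    [[-4,0,0],[0,0,0],1],
    [[-4,0,0],[0,0,0],1],
    [[-4,0,0],[0,0,0],1],
    [[-4,0,0],[0,0,0],1],
    [[-4,0,0],[0,0,0],1],
    [[-4,0,0],[0,0,0],1],
    [[0,0,0],[0,0,0],1],
    [[0,0,0],[0,0,0],1]
  ]
}}

```text
clock: 37.45
ee_pos: [512.8, -117.3, 198.1]
tool_rot: [3.141, -0.0, 1.412]
force: [0.1, 0.2, 0.2]
grip_width: 87.9
```

```bash
python3 - <<'E'
from h import *
p,d=bot.capture("top");a_=cv2.resize(p[170:300,100:260,::-1],(400,325),interpolation=cv2.INTER_CUBIC)
q_,_=bot.capture("scene");b_=cv2.resize(q_[170:300,360:520,::-1],(400,325),interpolation=cv2.INTER_CUBIC)
cv2.imwrite("pics/fin.png",np.hstack([a_,b_]))
P=cloud("top",d.astype(float));np.set_printoptions(precision=1,suppress=True)
c=np.array([562.,197.2]);u=np.array([.155,.988]);v=np.array([.988,-.155])
Q=P[180:280,100:260]
for uc in(62,12,-38,-78):
    q=Q.reshape(-1,3);a=(q[:,:2]-c)@u;b=(q[:,:2]-c)@v
    m=(abs(a-uc)<11)&(abs(b-1.8)<15);t=q[m&(q[:,2]>70)];A=np.c_[t[:,:2]-t[:,:2].mean(0),np.ones(len(t))]
    print(uc,"z",np.median(t[:,2]),"tilt",np.degrees(np.linalg.lstsq(A,t[:,2],rcond=None)[0][:2]))
zt,rc,pts=top_face(Q,(0,0),0) if 0 else (0,0,0)
m=(Q[...,2]>97)&(Q[...,2]<103);n,l,st,_=cv2.connectedComponentsWithStats(m.astype(np.uint8))
for i in range(1,n):
    if st[i,4]>150:
        q=Q[l==i][:,:2]-c;print(st[i,4],np.percentile(q@u,[1,99]),np.percentile(q@v,[1,99]),cv2.minAreaRect(q.astype(np.float32))[1:])
for n,px in dict(red1=(394,246),blue=(198,166),gauge=(280,134)).items():
    zt,rc,_=top_face(P,px);print(n,zt.round(1),np.array(rc[0]))
E
```

```text
62 z 110.14441794212927 tilt [-0.9 -1. ]
12 z 110.19905559721387 tilt [0.3 0.4]
-38 z 90.33444387356843 tilt [-0.2 -0.7]
-78 z 100.13591135275927 tilt [1.2 0.4]
458 [-94.1 -64.2] [-22.9  26.2] ((30.67995262145996, 50.18696212768555), 81.22005462646484)
red1 576.2 [ 496.2 -118.4]
blue 99.9 [681.  169.9]
gauge 29.0 [762.4  19.5]
```

View pics/fin.png

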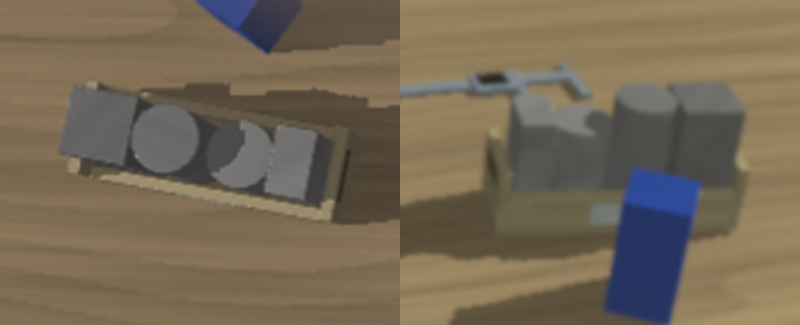

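The left half (top view) shows the prism (100,125), core (165,138), short core (240,152) and slab (292,162) in one tight row. The right half shows all four upright. Heights match, so I hand in.

```bash
python3 -c "
from bench import bot
print(bot.job_done())"
```

```text
the job is handed in; nothing more can be done
None
```

All four specimens are packed upright in one tight row in the carrier, and I handed the job in at about 37.5 s of the 72 s allowed.

I lifted the prism slightly and moved it up against one end board. Then I set in the core, the short core and the slab, with the slab's 50 mm side across the carrier. Each one was slid along until the wrist force showed contact with its neighbour, then lowered gently to the floor before release.

**Last checks:**
- **Standing on the floor:** the tops measure 110.1, 110.2, 90.3 and 100.1 mm for prism, core, short core and slab. The expected heights on the 10 mm floor are 110, 110, 90 and 100 mm.
- **Upright:** fitted tilts are about 1° or less, at the level of depth noise. The picture shows all four upright.
- **Row:** the slab is square to the row within about 0.2°. The play left over, about 5 mm, lies between the slab and the end board.
- **Forces:** readings at the end of each move stayed under 10 N.
- **Other objects:** the blue block and the gauge are where they were, within 1 mm.

**Failed or not done:**
- The last check of the near red look-alike was blocked by the arm. It looked undisturbed in the earlier top view.
- I did not re-measure the jar, brush, caliper and far red look-alike. I never worked near the caliper, and the gripper passed over the rest well clear.
- Camera x read about 1.8 mm high compared with positions found by contact, so I corrected for it.

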